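# Put the press forming sets away in their blocks

## Task

The forming tools of the hand press have been left about on the table. Put the large and the small set away just as the middle set already stands: each cupped die fully down in the recess of the wooden block made for its size, and then its own punch upright, nose down and fully home in the die's cup. Leave the plain flat anvil where it stands.

Things in the scene. Friction and masses are not known exactly. Their poses are not given: they have to be found in the camera images.
- die_large: Forming die: upright steel cylinder, 56 mm diameter, 36 mm high, with a round cup open upward in its top (mouth 44 mm, tapering to a flat floor of 32 mm, 12 mm deep; the cup floor is 24 mm above the underside). Foot bevelled 2 mm. Loose, stands on the table, about 0.45 kg. Origin: centre of the underside; z along its axis, up.
- die_small: Forming die: upright steel cylinder, 38 mm diameter, 32 mm high, with a round cup open upward in its top (mouth 29 mm, tapering to a flat floor of 21 mm, 10 mm deep; the cup floor is 22 mm above the underside). Foot bevelled 2 mm. Loose, stands on the table, about 0.2 kg. Origin: centre of the underside; z along its axis, up.
- punch_large: Steel forming punch standing nose down, shank up: tapered nose (28 mm diameter at its flat end, 39 mm at the collar, 13 mm high), collar 46 mm diameter, 8 mm thick, then a plain shank 16 mm diameter, 34 mm high; 55 mm in all. Fits the cup of die_large, about 2 mm spare all round. Loose, on the table, about 0.22 kg; grip the shank. Origin: centre of the nose's end (underside); z along its axis to the shank.
- punch_small: Steel forming punch standing nose down, shank up: tapered nose (17 mm diameter at its flat end, 23 mm at the collar, 11 mm high), collar 30 mm diameter, 7 mm thick, then a plain shank 16 mm diameter, 34 mm high; 52 mm in all. Fits the cup of die_small, about 2 mm spare all round. Loose, on the table, about 0.12 kg; grip the shank. Origin: centre of the nose's end (underside); z along its axis to the shank.
- block_large: Beech storage block, 84 x 84 x 20 mm, does not move, with one round recess in the middle of its top: 60 mm diameter, cork-floored, 8 mm deep (floor 12 mm above the table), its rim countersunk to 68 mm. Made for die_large. Empty at the start. Origin: centre of the underside, straight under the recess; z up, x and y along the sides.
- block_small: Beech storage block, 84 x 84 x 20 mm, does not move, with one round recess in the middle of its top: 42 mm diameter, cork-floored, 8 mm deep (floor 12 mm above the table), its rim countersunk to 50 mm. Made for die_small. Empty at the start. Origin: centre of the underside, straight under the recess; z up, x and y along the sides.
- stored_set: The middle set, already put away and the pattern for the others: a block of the same outside size with a 47 mm die seated in it and its punch nested in the die, shank up, 89 mm high in all. Does not move and needs nothing done. Origin: centre of the block's underside; z up.
- flat_anvil: Plain steel cylinder, 47 mm diameter, 34 mm high, flat top without any cup. Loose, stands on the table among the tools, about 0.4 kg; belongs to no block and stays where it is. Origin: centre of the underside; z up.
There are look-alikes about, which are no part of the job. What is shaped like the punch_large but pink is not meant.

How it is judged:
At the end, for the whole second after the job is handed in: Each die upright on its own block's recess floor (within 2.5 mm in height, 5 mm sideways), each punch upright on its own die's cup floor (within 3 mm in height, 5 mm sideways), tilts under 0.08 rad, all at rest; the flat anvil upright and within 30 mm of its start (horizontal distance between die_large and block_large below 0.005 m and z of die_large in the frame of block_large between 0.01 and 0.0145 m and angle between each of die_large, punch_large, die_small, punch_small's own z axis and vertical below 0.08 rad and horizontal distance between punch_large and die_large below 0.005 m and z of punch_large in the frame of die_large between 0.022 and 0.027 m and linear speed of each of die_large, punch_large, die_small, punch_small below 0.02 m/s and horizontal distance between die_small and block_small below 0.005 m and z of die_small in the frame of block_small between 0.01 and 0.0145 m and horizontal distance between punch_small and die_small below 0.005 m and z of punch_small in the frame of die_small between 0.02 and 0.025 m and distance of flat_anvil from where it was at the start of the episode below 0.03 m and angle between flat_anvil's own z axis and vertical below 0.1 rad); the robot touches nothing.
It fails at once if the flat anvil is carried off or pushed more than 30 mm (distance of flat_anvil from where it was at the start of the episode above 0.03 m).
It also fails if it takes over 106 s, if anything falls off the work surface, if the arm or the gripper's body presses on something with over 40 N, if the wrist force passes 120 N, or if a joint passes its speed limit or range.

## Robot

A 6-joint arm with a two-finger parallel gripper is mounted at the origin on a cart in front of the work surface, level with it; the furniture and walls round the work are solid. World frame = base frame: x ahead of the robot, y to its left, z up, the work surface at z = 0. Lengths are in m, angles in rad, forces in N, time in s.
With the tool pointing down it reaches from about 0.4 to 0.925 m from the base axis. Payload 3.4 kg.
Tool frame: the origin (TCP) lies midway between the tips of the shut fingers; the grasp point (between the pads) lies 19 mm behind it; z points along the fingers, y is the line along which they close (so a half turn about z gives the same grasp; the last joint's range is limited). The gripper opens to 85 mm and grips with 20 to 120 N. Pads are 22 mm wide; open, the fingers measure 114 mm over their backs; the gripper's body (76 mm by 85 mm) begins 54 mm behind the grasp point. The pads swing forward as they close: fully open they stand 13 mm farther back than shut.
Start: joints at [-1.347, 0.307, 1.506, -0, 1.328, -0.073], TCP at [0.169, -0.55, 0.231] pointing down, gripper open.
Joint ranges: [-3.12, 3.12], [-1.05, 2.28], [0.14, 2.33], [-1.42, 4.57], [0.1, 2.73], [-2.68, 2.68]. Speed limits (rad/s): [2.57, 2.57, 3.14, 3.14, 3.14, 3.14].

## Interface

Orientations are given as a unit quaternion [x, y, z, w].
In Python, from bench import sensors, get_image, arm gives the robot as it stands.
- The arm moves only by the shell command python3 -m creep 'ROWS'. ROWS is JSON, a list of rows, each a list of 5 numbers: the finger opening in cm, from 0 to 8.54, then the shift along the world's x, y, z in cm, then the turn about the world's z in degrees. A call has exactly 5 rows; each row shifts and turns the commanded pose from where the row before left it; what a row does not reach is not made up. A row lasts 1/10 s, in which the tool goes at most 50 mm and 8.59 degrees, less where a joint would pass 70% of its speed; a pose out of reach is approached as far as the arm can. A call with a gripper value outside its range is refused whole. The fingers move at their own pace and stop on an object; the grip force is fixed at half the most. Time passes only in rows, so rows that do not move let the fingers close, or fill a call up. It gives the time, the measured TCP pose, the force, the opening and the grip force at its end, in the units of the state.
- sensors.sense(): the state, without advancing time (a new reading comes with each control period).
- get_image(name): name is "side" or "top" or "wrist"; returns a dict with "color" (480x640x3 uint8, red, green, blue), "z_map" (480x640 float32, m along the optical axis (not along the pixel's ray), 0 where there is no reading), "fx", "fy", "cx", "cy" (pixels), "k1" (the pictures are not rectified: a ray, as slopes to the right and down, at radius r is drawn at 1 + k1 r^2 times it, then the intrinsics apply), "world_from_camera" (4x4, takes a point from camera to world coordinates). Camera axes: x right, y down, z forward; pixel columns grow to the right and rows downward; lengths in m; the calibration is good to about 2 mm. A picture is of the moment at which its call begins.
- arm.job_done(): hands the job in; it is judged then, once.
The state is a dict: "clock": time; "joints": joint angles; "joint_vel": joint speeds; "tau": joint torques, N m; "ee_pos": TCP position; "ee_rot": TCP orientation; "force": force on the tool from outside, world axes, zero at the start; "ft_torque": the same for the moment, N m; "grip_width": finger opening in m; "finger_force": force on a finger pad.
Only numpy, scipy, OpenCV 4.12 (cv2) and the standard library are available. Lean on these libraries where they do the work, as an engineer would, in place of code of your own. Each camera call takes 0.05 s, during which the arm holds its last target. There are 200 camera calls.

## Working session

There is one attempt and no reset: what is moved stays moved. The work goes in short steps, Python scripts to look and compute and a shell command to move; the robot and the scene stay as the last step left them, time stands still between calls to the robot, and variables do not carry over. Pictures are saved under pics/ and viewed, at most 14 in all, crops included, and the job is handed in when it is done.

```bash
mkdir -p pics; ls; cat > h.py <<'E'
import numpy as np,cv2,pickle
from bench import sensors,get_image,arm
def snap(n,f):
    im=get_image(n); pickle.dump(im,open(f'pics/{f}.pkl','wb'))
    cv2.imwrite(f'pics/{f}.png',im['color'][:,:,::-1]); return im
def load(f): return pickle.load(open(f'pics/{f}.pkl','rb'))
def rays(im,uv):
    uv=np.atleast_2d(uv).astype(float)
    d=np.c_[(uv[:,0]-im['cx'])/im['fx'],(uv[:,1]-im['cy'])/im['fy']]
    s=d.copy()
    for _ in range(20): s=d/(1+im['k1']*(s**2).sum(1,keepdims=True))
    T=np.array(im['world_from_camera']); r=np.c_[s,np.ones(len(s))]
    return T[:3,3],r@T[:3,:3].T
def plane(im,uv,z):
    o,r=rays(im,uv); return o+r*((z-o[2])/r[:,2])[:,None]
def cloud(im):
    v,u=np.mgrid[:480,:640]; o,r=rays(im,np.c_[u.ravel(),v.ravel()])
    return (o+r*im['z_map'].reshape(-1,1)).reshape(480,640,3)
E
python3 - <<'E'
from h import *
for n in('top','side','wrist'):
    im=snap(n,n+'0'); print(n,im['fx'],im['k1'],np.round(im['world_from_camera'],3).tolist(),(im['z_map']>0).mean())
s=sensors.sense();print(s)
E
```

```text
pics
top 554.0020982289218 -0.11669128258940845 [[-0.02, -0.995, 0.102, 0.456], [-1.0, 0.021, 0.01, -0.114], [-0.012, -0.102, -0.995, 1.101], [0.0, 0.0, 0.0, 1.0]] 0.9960807291666667
side 611.8539832685361 -0.09486385571797887 [[-0.896, -0.262, 0.359, 0.152], [-0.443, 0.491, -0.75, 0.742], [0.02, -0.831, -0.556, 0.65], [0.0, 0.0, 0.0, 1.0]] 0.9959505208333334
wrist 382.7097773994215 -0.03180570842040096 [[0.292, -0.914, -0.283, 0.242], [-0.956, -0.28, -0.084, -0.528], [-0.002, 0.295, -0.956, 0.374], [0.0, 0.0, 0.0, 1.0]] 0.9961067708333333
{'clock': 0.15, 'joints': array([-1.34645395e+00,  3.07446549e-01,  1.50732241e+00,  1.48118742e-05,
        1.32841168e+00, -7.34958622e-02]), 'joint_vel': array([-1.51500426e-03, -2.99227008e-03, -3.04373609e-03, -6.84585846e-04,
       -1.17599092e-03,  4.05191948e-05]), 'tau': array([ 2.31699378e-04, -4.57975888e+01, -2.52219737e+01, -1.01692069e-04,
        8.57394043e-03, -3.08116148e-05]), 'ee_pos': array([ 0.16860755, -0.54919589,  0.23058586]), 'ee_rot': array([ 9.88931978e-01,  1.48367493e-01, -5.26611877e-05, -7.92277463e-04]), 'force': array([-0.13858262,  0.13871208,  0.67239664]), 'ft_torque': array([ 0.01855781, -0.02703722, -0.00924128]), 'finger_force': 0.0, 'grip_width': 0.08512972706342282}
```

View pics/top0.png

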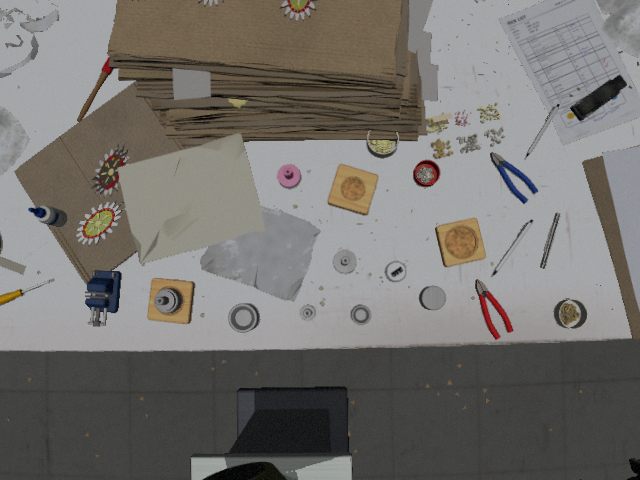

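View pics/side0.png

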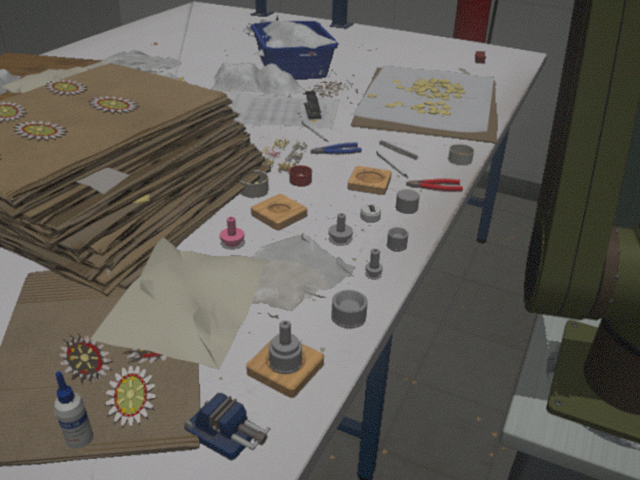

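Candidates, by pixel in the top view:

| Thing | Pixel | Notes |
|---|---|---|
| Large die | (243,317) | wide cup |
| Small die | (361,314) | |
| Flat anvil | (432,297) | no cup, leave |
| White tape roll | (396,271) | not part of the job |
| Tins | (382,142), (427,173), (570,313) | not part of the job |
| Large punch | (344,261) | grey |
| Pink look-alike | (289,175) | not meant |
| Small punch | (308,312) | |
| Block with small recess | (353,188) | |
| Block with large recess | (461,242) | |
| Stored set | (168,300) | already done |

The side view agrees: small punch (374,265), large punch (341,230), small die (397,239), large die (349,308), anvil (407,201).

```bash
python3 - <<'E'
from h import *
t=load('top0');s=load('side0');ct=cloud(t);cs=cloud(s)
seeds=dict(dieL=(243,317),dieS=(361,314),punL=(344,261),punS=(308,312),anvil=(432,297),blkS=(353,188),blkL=(461,242))
for n,uv in seeds.items():
    p0=ct[uv[1],uv[0]]
    for nm,c in(('top',ct),('side',cs)):
        P=c.reshape(-1,3); d=np.linalg.norm(P[:,:2]-p0[:2],axis=1)
        ring=P[(d>.05)&(d<.07)] if n[0]!='b' else P[(d>.065)&(d<.08)]
        g=np.median(ring[:,2]); q=P[(d<(.06 if n[0]=='b' else .036))&(P[:,2]>g+.008)]
        zt=np.percentile(q[:,2],95); top=q[q[:,2]>zt-.005]
        (cx,cy),r=cv2.minEnclosingCircle(top[:,:2].astype(np.float32))
        box=cv2.minAreaRect(top[:,:2].astype(np.float32))
        print(n,nm,'table%.4f top%.4f'%(g,zt),'n',len(top),'circ %.4f %.4f d=%.4f'%(cx,cy,2*r),'rect',np.round(box[0],4),np.round(box[1],4),round(box[2]))
# crop x2
a=cv2.resize(t['color'][120:350,220:500],None,fx=2.8,fy=2.55,interpolation=cv2.INTER_CUBIC)
cv2.imwrite('pics/crop1.png',a[:,:,::-1])
E
```

```text
dieL top table0.0011 top0.0388 n 285 circ 0.4252 0.0429 d=0.0564 rect [0.4249 0.0429] [0.0547 0.0556] 42
dieL side table-0.0006 top0.0361 n 365 circ 0.4225 0.0472 d=0.0582 rect [0.4219 0.0465] [0.0555 0.0544] 28
dieS top table0.0013 top0.0348 n 137 circ 0.4266 -0.1851 d=0.0381 rect [ 0.427  -0.1847] [0.0342 0.0368] 63
dieS side table-0.0011 top0.0322 n 135 circ 0.4223 -0.1820 d=0.0445 rect [ 0.423  -0.1802] [0.039  0.0377] 74
punL top table0.0013 top0.0565 n 54 circ 0.5311 -0.1562 d=0.0156 rect [ 0.5311 -0.1567] [0.0133 0.0135] 89
punL side table-0.0012 top0.0539 n 49 circ 0.5292 -0.1514 d=0.0199 rect [ 0.529  -0.1523] [0.0139 0.0191] 63
punS top table0.0018 top0.0548 n 54 circ 0.4319 -0.0819 d=0.0157 rect [ 0.4329 -0.0819] [0.0151 0.0132] 88
punS side table-0.0001 top0.0513 n 59 circ 0.4299 -0.0770 d=0.0215 rect [ 0.4289 -0.0774] [0.0156 0.0177] 56
anvil top table0.0015 top0.0384 n 400 circ 0.4565 -0.3245 d=0.0483 rect [ 0.4557 -0.3242] [0.0473 0.0442] 89
anvil side table-0.0016 top0.0352 n 231 circ 0.4508 -0.3206 d=0.0512 rect [ 0.4518 -0.3206] [0.045  0.0504] 18
blkS top table0.0013 top0.0242 n 1106 circ 0.6737 -0.1767 d=0.1113 rect [ 0.6738 -0.1767] [0.0839 0.0845] 72
blkS side table-0.0005 top0.0209 n 751 circ 0.6722 -0.1737 d=0.1102 rect [ 0.6712 -0.1719] [0.088  0.0881] 72
blkL top table0.0016 top0.0240 n 889 circ 0.5646 -0.3865 d=0.1115 rect [ 0.5637 -0.3864] [0.0826 0.0843] 11
blkL side table-0.0010 top0.0211 n 448 circ 0.5605 -0.3831 d=0.1113 rect [ 0.5604 -0.3832] [0.0841 0.0907] 11
```

View pics/crop1.png

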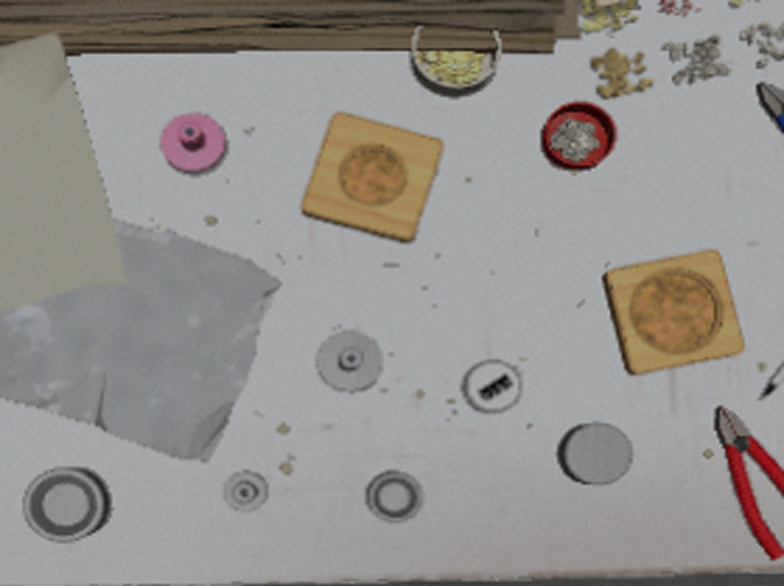

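Top-view crop: the large-recess block is at crop (675,310) and the small-recess block at (373,175). The grey large punch is at (349,360) and the small punch at (245,490). The cupped dies are at (67,503) and (394,496). The flat anvil (596,453), tape roll (491,386) and pink punch (193,142) are excluded. Heights and sizes match the text. I'll fly over the targets and refine with the wrist camera from the same relative pose each time.

```bash
python3 -m creep '[[8.5,4,1.6,-0.3,0],[8.5,4,1.6,-0.3,0],[8.5,4,1.6,-0.3,0],[8.5,4,1.6,-0.3,0],[8.5,4,1.6,-0.3,0]]'; python3 -m creep '[[8.5,4,1.7,-0.3,0],[8.5,4,1.7,-0.3,0],[8.5,4,1.7,-0.3,0],[8.5,4,1.7,-0.3,0],[8.5,3.3,1.7,-0.3,0]]'
python3 -m creep '[[8.5,0,0,0,0],[8.5,0,0,0,0],[8.5,0,0,0,0],[8.5,0,0,0,0],[8.5,0,0,0,0]]'
python3 -c "
from h import *
snap('wrist','w_bL')"
```

```text
clock: 0.65
ee_pos: [0.37, -0.4688, 0.2159]
ee_rot: [0.989, 0.148, -0.0, -0.0]
force: [-0.2, -0.8, -0.6]
grip_width: 0.085
finger_force: 0.0
clock: 1.15
ee_pos: [0.5638, -0.3836, 0.2007]
ee_rot: [0.989, 0.149, 0.0, -0.0]
force: [-0.1, -0.6, 0.8]
grip_width: 0.0852
finger_force: 0.0
clock: 1.65
ee_pos: [0.5606, -0.3855, 0.2016]
ee_rot: [0.989, 0.148, 0.0, 0.0]
force: [0.3, -0.6, -0.2]
grip_width: 0.085
finger_force: 0.0
```

View pics/w_bL.png

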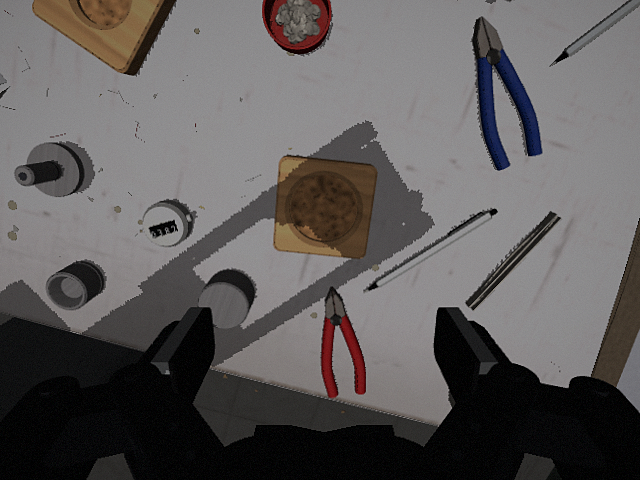

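The wrist view shows the large-recess block centred at about (325,208), under the TCP. The anvil is at (227,298), the small die at (75,287) and the large punch at (55,168). The fingers are at the bottom.

```bash
cat >> h.py <<'E'
def meas(im,seed,R,zt,tol=.005,ring=None):
    """top-face pixels by depth near seed -> cast on plane zt; returns circle & rect"""
    c=cloud(im); d=np.linalg.norm(c[:,:,:2]-np.array(seed),axis=2); ok=im['z_map']>0
    tb=np.median(c[:,:,2][ok&(d>R)&(d<R+.03)&(c[:,:,2]<.012)])
    m=ok&(d<R)&(abs(c[:,:,2]-tb-zt)<tol)
    m=cv2.morphologyEx(m.astype(np.uint8),cv2.MORPH_OPEN,np.ones((2,2),np.uint8))
    v,u=np.nonzero(m); p=plane(im,np.c_[u,v],zt)[:,:2].astype(np.float32)
    h=cv2.convexHull(p)
    cc,r=cv2.minEnclosingCircle(p); b=cv2.minAreaRect(p); el=cv2.fitEllipse(h) if len(h)>5 else None
    z=np.median(c[:,:,2][m>0])-tb
    print('table %.4f h %.4f n %d circ %s d%.4f rect %s %s %.0f ell %s %s'%(tb,z,len(p),np.round(cc,4),2*r,np.round(b[0],4),np.round(b[1],4),b[2],np.round(el[0],4),np.round(el[1],4)))
    return np.array(b[0])
def recess(im,seed,R,zt):
    """recess region (below the block top) inside R"""
    c=cloud(im); d=np.linalg.norm(c[:,:,:2]-np.array(seed),axis=2)
    m=((d<R)&(c[:,:,2]<zt-.004)).astype(np.uint8); m=cv2.morphologyEx(m,cv2.MORPH_OPEN,np.ones((3,3),np.uint8))
    v,u=np.nonzero(m); p=plane(im,np.c_[u,v],zt-.008)[:,:2].astype(np.float32)
    cc,r=cv2.minEnclosingCircle(p); print('recess',np.round(cc,4),2*r,np.round(p.mean(0),4),np.median(c[:,:,2][m>0]))
E
python3 - <<'E'
from h import *
im=load('w_bL')
meas(im,(.562,-.385),.065,.020); recess(im,(.562,-.385),.036,.02)
meas(im,(.4535,-.3225),.036,.034)
meas(im,(.4245,-.183),.032,.032)
E
python3 -m creep '[[8.5,2,4,0,0],[8.5,2,4,0,0],[8.5,2,4,0,0],[8.5,2.6,4,0,0],[8.5,2.6,5,0,0]]'
python3 -m creep '[[8.5,0,0,0,0],[8.5,0,0,0,0],[8.5,0,0,0,0],[8.5,0,0,0,0],[8.5,0,0,0,0]]'
python3 - <<'E'
from h import *
im=snap('wrist','w_bS')
meas(im,(.673,-.175),.065,.020); recess(im,(.673,-.175),.028,.02)
meas(im,(.53,-.154),.015,.055); meas(im,(.4245,-.183),.032,.032)
E
```

```text
table 0.0011 h 0.0196 n 5451 circ [ 0.5639 -0.3862] d0.1126 rect [ 0.5638 -0.3861] [0.0834 0.0839] 11 ell [ 0.5641 -0.3853] [0.1057 0.107 ]
recess [ 0.5629 -0.3855] 0.06095539778470993 [ 0.5636 -0.3853] 0.013463172839834225
table 0.0009 h 0.0339 n 1781 circ [ 0.4564 -0.3241] d0.0491 rect [ 0.4574 -0.3256] [0.0476 0.0443] 48 ell [ 0.4561 -0.3243] [0.0461 0.0489]
table 0.0010 h 0.0309 n 779 circ [ 0.4278 -0.1839] d0.0410 rect [ 0.4266 -0.1847] [0.0378 0.0398] 42 ell [ 0.4271 -0.1845] [0.0381 0.0405]
clock: 2.2
ee_pos: [0.6714, -0.18, 0.2018]
ee_rot: [0.989, 0.147, 0.001, 0.0]
force: [0.6, -1.4, -0.1]
grip_width: 0.085
finger_force: 0.0
clock: 2.7
ee_pos: [0.67, -0.182, 0.2014]
ee_rot: [0.989, 0.147, -0.0, 0.0]
force: [-0.4, 0.6, 0.1]
grip_width: 0.085
finger_force: 0.0
table 0.0011 h 0.0198 n 7330 circ [ 0.6743 -0.1752] d0.1131 rect [ 0.6743 -0.1753] [0.0839 0.084 ] 72 ell [ 0.6742 -0.1748] [0.1068 0.1095]
recess [ 0.6737 -0.1743] 0.042522069066762924 [ 0.6743 -0.1742] 0.013510178740852696
table 0.0008 h 0.0547 n 265 circ [ 0.5314 -0.1553] d0.0189 rect [ 0.5314 -0.1553] [0.0179 0.0159] 14 ell [ 0.5312 -0.1555] [0.016  0.0187]
table 0.0009 h 0.0311 n 205 circ [ 0.4322 -0.1783] d0.0368 rect [ 0.4357 -0.1737] [0.0141 0.0366] 53 ell [ 0.4339 -0.1768] [0.0204 0.0346]
```

```bash
python3 -m creep '[[8.5,-2.4,2.2,0,0],[8.5,-2.4,2.2,0,0],[8.5,-2.4,2.2,0,0],[8.5,-2.4,2.2,0,0],[8.5,-2.4,2.2,0,0]]'
python3 -m creep '[[8.5,-2.5,2.3,0,0],[8.5,-2.5,2.3,0,0],[8.5,-2.5,2.3,0,0],[8.5,-2.5,2.3,0,0],[8.5,-2.4,2.3,0,0]]'
python3 -m creep '[[8.5,0,0,0,0],[8.5,0,0,0,0],[8.5,0,0,0,0],[8.5,0,0,0,0],[8.5,0,0,0,0]]'
python3 - <<'E'
from h import *
im=snap('wrist','w_dL'); print(sensors.sense()['ee_pos'])
meas(im,(.424,.044),.04,.036); meas(im,(.432,-.081),.014,.052); meas(im,(.4265,-.184),.032,.032); meas(im,(.5312,-.1555),.015,.055)
E
```

```text
clock: 3.25
ee_pos: [0.5496, -0.0703, 0.2014]
ee_rot: [0.989, 0.148, 0.0, 0.0]
force: [0.1, 0.0, 0.5]
grip_width: 0.0849
finger_force: 0.0
clock: 3.75
ee_pos: [0.4255, 0.0448, 0.2015]
ee_rot: [0.989, 0.148, 0.0, -0.0]
force: [-0.5, 1.2, -0.2]
grip_width: 0.0849
finger_force: 0.0
clock: 4.25
ee_pos: [0.4276, 0.044, 0.2013]
ee_rot: [0.989, 0.148, 0.0, 0.0]
force: [0.5, -0.0, -0.0]
grip_width: 0.0851
finger_force: 0.0
[0.42739708 0.04411889 0.20118828]
table 0.0010 h 0.0353 n 1713 circ [0.4247 0.0441] d0.0560 rect [0.4248 0.0444] [0.0549 0.0551] 17 ell [0.4245 0.044 ] [0.0554 0.0555]
table 0.0010 h 0.0516 n 303 circ [ 0.4328 -0.0797] d0.0180 rect [ 0.4323 -0.0795] [0.0157 0.0161] 17 ell [ 0.4323 -0.0795] [0.0153 0.0174]
table 0.0009 h 0.0310 n 803 circ [ 0.4251 -0.1818] d0.0415 rect [ 0.4258 -0.182 ] [0.0385 0.0398] 16 ell [ 0.4256 -0.1823] [0.038  0.0409]
table 0.0010 h 0.0546 n 399 circ [ 0.5291 -0.1539] d0.0185 rect [ 0.5292 -0.1539] [0.0153 0.0181] 17 ell [ 0.5293 -0.1538] [0.0162 0.0186]
```

View pics/w_dL.png

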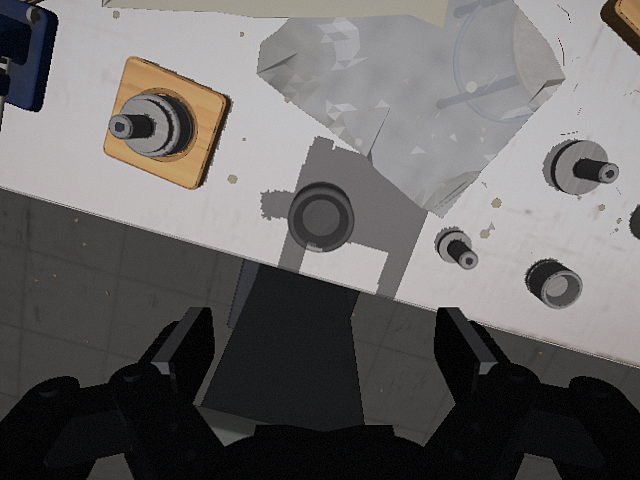

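The wrist view shows the large die's cup centred at (320,216), clear all round; the nearest thing is the stored set at (167,122). I'll grasp it.

```bash
python3 -m creep '[[8.5,-0.3,0,-4,0],[8.5,0,0,-4,0],[8.5,0,0,-4,0],[8.5,0,0,-3,0],[8.5,0,0,-2,0]]'
python3 -m creep '[[8.5,0,0,-1,0],[8.5,0,0,-0.8,0],[8.5,0,0,-0.5,0],[8.5,0,0,0,0],[8.5,0,0,0,0]]'
python3 -m creep '[[5,0,0,0,0],[5,0,0,0,0],[5,0,0,0,0],[5,0,0,0,0],[5,0,0,0,0]]'
python3 -m creep '[[5,0,0,0,0],[5,0,0,0,0],[5,0,0,0,0],[5,0,0,0,0],[5,0,0,0,0]]'
```

```text
clock: 4.8
ee_pos: [0.4229, 0.0444, 0.0292]
ee_rot: [0.989, 0.148, -0.001, -0.0]
force: [0.0, 0.3, 0.4]
grip_width: 0.0847
finger_force: 0.0
clock: 5.3
ee_pos: [0.4244, 0.0447, 0.0089]
ee_rot: [0.989, 0.148, 0.001, 0.0]
force: [0.6, -0.7, 0.1]
grip_width: 0.085
finger_force: 0.0
clock: 5.8
ee_pos: [0.4241, 0.0448, 0.0094]
ee_rot: [0.989, 0.148, 0.001, -0.0]
force: [-0.7, 0.7, 9.7]
grip_width: 0.0546
finger_force: 61.4
clock: 6.3
ee_pos: [0.4241, 0.0449, 0.0094]
ee_rot: [0.989, 0.148, 0.001, -0.0]
force: [-2.1, 1.4, 9.9]
grip_width: 0.0544
finger_force: 61.4
```

```bash
python3 -m creep '[[5,0,0,1,0],[5,0,0,3,0],[5,0,0,4,0],[5,0,0,3,0],[5,1.4,-2,0,0]]'
python3 -m creep '[[5,1.5,-4,0,0],[5,1.5,-4,0,0],[5,1.5,-4,0,0],[5,1.5,-4,0,0],[5,1.5,-4,0,0]]'
python3 -m creep '[[5,1.5,-4,0,0],[5,1.5,-4,0,0],[5,1.0,-4,0,0],[5,0.7,-4,0,0],[5,0.3,-4,0,0]]'
python3 -m creep '[[5,0,-1,0,0],[5,0,0,0,0],[5,0,0,0,0],[5,0,0,0,0],[5,0,0,0,0]]'
python3 - <<'E'
from h import *
im=snap('wrist','p_dL'); p=sensors.sense()['ee_pos'];print(p)
c=cloud(im); d=np.linalg.norm(c[:,:,:2]-p[:2],axis=2); 
m=(d<.04)&(c[:,:,2]>.08); print(np.histogram(c[:,:,2][m],bins=15))
E
```

```text
clock: 6.8
ee_pos: [0.4377, 0.026, 0.122]
ee_rot: [0.989, 0.149, 0.002, -0.0]
force: [0.2, 0.3, -5.0]
grip_width: 0.0539
finger_force: 65.8
clock: 7.3
ee_pos: [0.512, -0.1766, 0.1182]
ee_rot: [0.989, 0.148, -0.001, -0.001]
force: [0.5, 1.1, -5.0]
grip_width: 0.0546
finger_force: 65.8
clock: 7.8
ee_pos: [0.5624, -0.3764, 0.1177]
ee_rot: [0.989, 0.148, -0.001, -0.001]
force: [-0.1, 0.9, -5.2]
grip_width: 0.054
finger_force: 65.8
clock: 8.3
ee_pos: [0.5626, -0.3835, 0.1183]
ee_rot: [0.989, 0.149, -0.0, -0.001]
force: [-0.4, 0.1, -4.5]
grip_width: 0.0539
finger_force: 65.9
[ 0.56275242 -0.38375061  0.1184843 ]
(array([ 560,  518,  984, 8400, 7579, 5152, 1227, 1309, 1235, 1792,  476,
       3136, 6187, 7014, 2855]), array([0.11031398, 0.11731911, 0.12432425, 0.13132938, 0.13833452,
       0.14533966, 0.15234479, 0.15934993, 0.16635506, 0.1733602 ,
       0.18036534, 0.18737047, 0.19437561, 0.20138075, 0.20838588,
       0.21539102]))
```

View pics/p_dL.png

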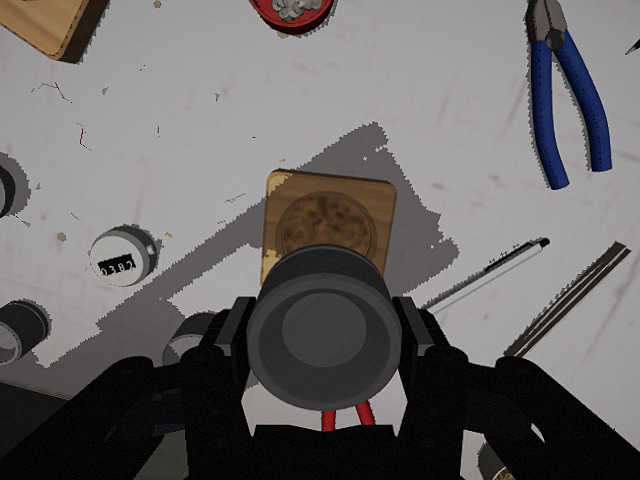

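The large die is held level between the fingers (cup floor at (325,328)), with the recess just beyond it at (325,228). I'll measure the held rim's centre and tilt.

```bash
cat >> h.py <<'E'
def held(im,zt,c0,r0,r1):
    """rim annulus of a held cylinder: centre and plane tilt from depth"""
    c=cloud(im); cen=np.array(c0,float)
    for _ in range(4):
        d=np.linalg.norm(c[:,:,:2]-cen,axis=2); m=(d<r1+.006)&(abs(c[:,:,2]-zt)<.0045)
        m=cv2.morphologyEx(m.astype(np.uint8),cv2.MORPH_OPEN,np.ones((3,3),np.uint8))>0
        p=c[m]; zt=np.median(p[:,2]); 
        v,u=np.nonzero(m); q=plane(im,np.c_[u,v],zt)[:,:2]
        e=cv2.fitEllipse(cv2.convexHull(q.astype(np.float32))); cen=np.array(e[0])
        k=np.linalg.norm(q-cen,axis=1); s=(k>r0+.001)&(k<r1-.001); p=p[s]
    A=np.c_[p[:,:2]-cen,np.ones(len(p))]; w=np.linalg.lstsq(A,p[:,2],rcond=None)[0]
    print('held rim c',np.round(cen,4),'axes',np.round(e[1],4),'z %.4f slope %.3f %.3f n %d'%(w[2],w[0],w[1],len(p)))
E
python3 - <<'E'
from h import *
im=load('p_dL')
held(im,.145,(.563,-.384),.022,.028)
meas(im,(.5635,-.386),.065,.020)
E
```

```text
held rim c [ 0.5649 -0.3838] axes [0.0554 0.0677] z 0.1455 slope -0.006 0.000 n 4507
table 0.0011 h 0.0197 n 6053 circ [ 0.5649 -0.3853] d0.1119 rect [ 0.5663 -0.3855] [0.079  0.0839] 11 ell [ 0.5664 -0.3823] [0.0926 0.1121]
```

```bash
python3 -m creep '[[5,0.1,-0.15,-1,0],[5,0,0,-2,0],[5,0,0,-2,0],[5,0,0,-1.5,0],[5,0,0,-1,0]]'
python3 -m creep '[[5,0,0,-0.5,0],[5,0,0,-0.5,0],[5,0,0,-0.5,0],[5,0,0,-0.3,0],[5,0,0,0,0]]'
python3 -m creep '[[5,0,0,-0.2,0],[5,0,0,-0.1,0],[5,0,0,0,0],[5,0,0,0,0],[5,0,0,0,0]]'
```

```text
clock: 8.85
ee_pos: [0.5631, -0.386, 0.0413]
ee_rot: [0.989, 0.148, -0.001, -0.001]
force: [0.2, 0.1, -4.6]
grip_width: 0.0542
finger_force: 65.9
clock: 9.35
ee_pos: [0.5637, -0.3868, 0.0252]
ee_rot: [0.989, 0.148, -0.0, -0.0]
force: [0.5, -0.7, -5.1]
grip_width: 0.0539
finger_force: 65.9
clock: 9.85
ee_pos: [0.5641, -0.3868, 0.0239]
ee_rot: [0.989, 0.148, 0.0, 0.0]
force: [-2.1, 3.3, 6.7]
grip_width: 0.0536
finger_force: 67.0
```

```bash
python3 -m creep '[[5,-0.08,0.15,0,0],[5,0,0,0,0],[5,0,0,-0.1,0],[5,0,0,-0.1,0],[5,0,0,0,0]]'
```

```text
clock: 10.35
ee_pos: [0.5629, -0.3854, 0.0215]
ee_rot: [0.989, 0.148, 0.0, 0.0]
force: [-2.9, 2.4, 6.6]
grip_width: 0.0539
finger_force: 67.1
```

```bash
python3 -m creep '[[8.5,0,0,0,0],[8.5,0,0,0,0],[8.5,0,0,0,0],[8.5,0,0,0,0],[8.5,0,0,0,0]]'
python3 -m creep '[[8.5,0,0,2,0],[8.5,0,0,4,0],[8.5,0,0,4,0],[8.5,0,0,4,0],[8.5,0,0,4,0]]'
python3 -m creep '[[8.5,0,0,0,0],[8.5,0,0,0,0],[8.5,0,0,0,0],[8.5,0,0,0,0],[8.5,0,0,0,0]]'
python3 - <<'E'
from h import *
im=snap('wrist','a_dL'); print(sensors.sense()['ee_pos'])
meas(im,(.564,-.386),.036,.048); meas(im,(.564,-.386),.065,.020); held(im,.049,(.564,-.386),.022,.028)
E
```

```text
clock: 10.85
ee_pos: [0.563, -0.3854, 0.0201]
ee_rot: [0.989, 0.148, -0.0, 0.0]
force: [-0.3, 0.1, 0.3]
grip_width: 0.0854
finger_force: 0.0
clock: 11.35
ee_pos: [0.5628, -0.3852, 0.2018]
ee_rot: [0.989, 0.148, -0.0, -0.0]
force: [0.5, -0.0, 0.1]
grip_width: 0.0849
finger_force: 0.0
clock: 11.85
ee_pos: [0.5622, -0.3848, 0.1984]
ee_rot: [0.989, 0.148, -0.001, -0.001]
force: [-0.7, -0.0, 0.5]
grip_width: 0.085
finger_force: 0.0
[ 0.56239468 -0.38496031  0.19866709]
table 0.0011 h 0.0473 n 1890 circ [ 0.5636 -0.3869] d0.0559 rect [ 0.5634 -0.387 ] [0.0548 0.0556] 17 ell [ 0.5636 -0.387 ] [0.0555 0.0556]
table 0.0011 h 0.0197 n 4849 circ [ 0.5638 -0.3863] d0.1126 rect [ 0.5638 -0.3862] [0.0834 0.0839] 11 ell [ 0.5647 -0.3858] [0.1045 0.1104]
held rim c [ 0.5643 -0.386 ] axes [0.0554 0.0554] z 0.0489 slope 0.004 0.001 n 973
```

The large die is seated (rim at 48 mm, level, centred). Next is the large punch.

```bash
python3 -m creep '[[8.5,-0.6,4,0,0],[8.5,-0.6,4.6,0,0],[8.5,-0.6,4.8,0,0],[8.5,-0.6,4.8,0,0],[8.5,-0.6,4.8,0,0]]'
python3 -m creep '[[8.5,0,0,0,0],[8.5,0,0,0,0],[8.5,0,0,0,0],[8.5,0,0,0,0],[8.5,0,0,0,0]]'
python3 - <<'E'
from h import *
im=snap('wrist','w_pL'); print(sensors.sense()['ee_pos'])
meas(im,(.53,-.155),.015,.055); meas(im,(.53,-.155),.03,.021,.004); meas(im,(.4255,-.183),.032,.032)
E
```

```text
clock: 12.4
ee_pos: [0.5323, -0.1536, 0.1997]
ee_rot: [0.989, 0.148, -0.0, -0.0]
force: [0.9, 0.8, -0.4]
grip_width: 0.0852
finger_force: 0.0
clock: 12.9
ee_pos: [0.5332, -0.1567, 0.2001]
ee_rot: [0.989, 0.147, -0.0, 0.0]
force: [0.6, 0.1, -0.0]
grip_width: 0.0851
finger_force: 0.0
[ 0.5331111  -0.15653954  0.20007402]
table 0.0011 h 0.0546 n 337 circ [ 0.5304 -0.1548] d0.0168 rect [ 0.5308 -0.1547] [0.0162 0.0156] 17 ell [ 0.5306 -0.1548] [0.0158 0.0166]
table 0.0011 h 0.0209 n 1641 circ [ 0.5299 -0.1551] d0.0460 rect [ 0.5298 -0.1552] [0.0452 0.0449] 80 ell [ 0.5299 -0.1551] [0.0454 0.0455]
table 0.0009 h 0.0311 n 717 circ [ 0.4269 -0.1831] d0.0403 rect [ 0.4268 -0.1827] [0.0398 0.037 ] 17 ell [ 0.4268 -0.183 ] [0.0379 0.04  ]
```

```bash
python3 -m creep '[[8.5,-0.3,0.15,-4,0],[8.5,0,0,-4,0],[8.5,0,0,-4,0],[6,0,0,-3,0],[5,0,0,-1,0]]'
python3 -m creep '[[5,0,0,-1,0],[5,0,0,-0.3,0],[4,0,0,0,0],[3,0,0,0,0],[2.5,0,0,0,0]]'
python3 -m creep '[[1.2,0,0,0,0],[1.2,0,0,0,0],[1.2,0,0,0,0],[1.2,0,0,0,0],[1.2,0,0,0,0]]'
python3 -m creep '[[1.2,0,0,0,0],[1.2,0,0,0,0],[1.2,0,0,0,0],[1.2,0,0,0,0],[1.2,0,0,0,0]]'
```

```text
clock: 13.45
ee_pos: [0.5276, -0.1537, 0.0371]
ee_rot: [0.989, 0.148, -0.003, -0.001]
force: [-0.8, -0.4, 0.3]
grip_width: 0.0587
finger_force: 0.0
clock: 13.95
ee_pos: [0.5308, -0.1541, 0.0285]
ee_rot: [0.989, 0.148, 0.001, 0.001]
force: [-0.1, 0.6, 0.3]
grip_width: 0.0251
finger_force: 0.0
clock: 14.45
ee_pos: [0.5307, -0.154, 0.0284]
ee_rot: [0.989, 0.148, 0.001, 0.0]
force: [-0.5, 1.5, 5.7]
grip_width: 0.014
finger_force: 58.6
clock: 14.95
ee_pos: [0.5306, -0.154, 0.0283]
ee_rot: [0.989, 0.148, 0.001, 0.0]
force: [-0.4, 0.4, 5.6]
grip_width: 0.0141
finger_force: 58.6
```

```bash
python3 -m creep '[[1.2,0,0,1,0],[1.2,0,0,3,0],[1.2,0,0,3,0],[1.2,0,-1,2,0],[1.2,0.6,-3,0,0]]'
python3 -m creep '[[1.2,0.6,-4,0,0],[1.2,0.6,-4,0,0],[1.2,0.6,-4,0,0],[1.2,0.6,-4,0,0],[1.2,0.3,-3.2,0,0]]'
python3 -m creep '[[1.2,0,0,0,0],[1.2,0,0,0,0],[1.2,0,0,0,0],[1.2,0,0,0,0],[1.2,0,0,0,0]]'
python3 - <<'E'
from h import *
im=snap('wrist','p_pL'); p=sensors.sense()['ee_pos'];print(p)
held(im,p[2]-.0283+.021,p[:2],.009,.023)
E
```

```text
clock: 15.45
ee_pos: [0.5366, -0.1925, 0.1208]
ee_rot: [0.989, 0.15, 0.002, 0.0]
force: [0.1, 0.3, -2.8]
grip_width: 0.0139
finger_force: 58.9
clock: 15.95
ee_pos: [0.5629, -0.3882, 0.1173]
ee_rot: [0.989, 0.148, -0.0, 0.0]
force: [-0.1, 0.9, -3.1]
grip_width: 0.0145
finger_force: 58.8
clock: 16.45
ee_pos: [0.5629, -0.3845, 0.1175]
ee_rot: [0.989, 0.149, -0.0, -0.0]
force: [-0.5, -0.6, -1.2]
grip_width: 0.0139
finger_force: 59.0
[ 0.56300649 -0.38473043  0.11748583]
held rim c [ 0.5647 -0.3849] axes [0.0448 0.045 ] z 0.1111 slope -0.021 0.002 n 2851
```

View pics/p_pL.png

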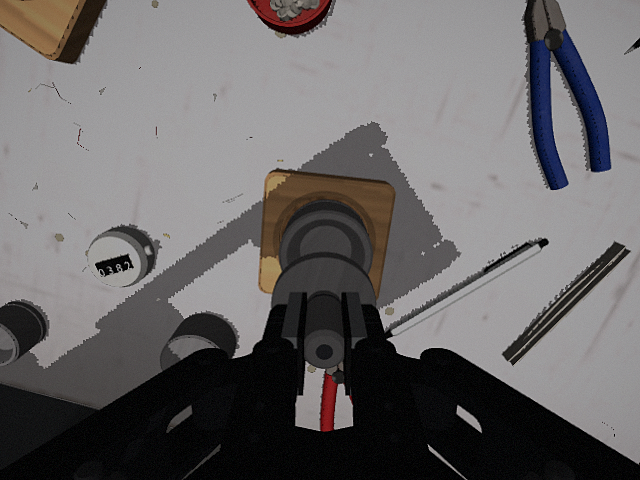

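The large punch is held upright with its collar at (325,275). The die cup is just beyond at (325,240). I'll lower it.

```bash
python3 -m creep '[[1.2,0.05,-0.15,-1,0],[1.2,0,0,-1.5,0],[1.2,0,0,-1,0],[1.2,0,0,-0.7,0],[1.2,0,0,-0.4,0]]'
python3 -m creep '[[1.2,0,0,-0.3,0],[1.2,0,0,-0.1,0],[1.2,0,0,-0.1,0],[1.2,0,0,0,0],[1.2,0,0,0,0]]'
```

```text
clock: 17.0
ee_pos: [0.5627, -0.3868, 0.0695]
ee_rot: [0.989, 0.148, -0.001, -0.001]
force: [-0.0, -0.1, -1.8]
grip_width: 0.0142
finger_force: 59.0
clock: 17.5
ee_pos: [0.5636, -0.3875, 0.0667]
ee_rot: [0.989, 0.148, 0.0, 0.0]
force: [-0.2, 0.2, -2.0]
grip_width: 0.0137
finger_force: 59.0
```

```bash
python3 -m creep '[[1.2,0,0.1,-0.1,0],[1.2,0,0,-0.1,0],[1.2,0,0,-0.05,0],[1.2,0,0,0,0],[1.2,0,0,0,0]]'
```

```text
clock: 18.0
ee_pos: [0.5636, -0.3863, 0.0644]
ee_rot: [0.989, 0.148, 0.0, 0.0]
force: [-0.9, 1.5, 4.2]
grip_width: 0.0139
finger_force: 59.6
```

Contact at z=0.0644 (0.0643 expected), so it is home. I'll release it and go up.

```bash
python3 -m creep '[[2.5,0,0,0,0],[3.5,0,0,0,0],[4.5,0,0,0,0],[5,0,0,0,0],[5,0,0,0,0]]'
python3 -m creep '[[6,0,0,2,0],[8.5,0,0,3,0],[8.5,0,0,3,0],[8.5,0,0,3,0],[8.5,0,0,2.6,0]]'
python3 -m creep '[[8.5,0,0,0,0],[8.5,0,0,0,0],[8.5,0,0,0,0],[8.5,0,0,0,0],[8.5,0,0,0,0]]'
python3 - <<'E'
from h import *
im=snap('wrist','a_pL'); print(sensors.sense()['ee_pos'])
meas(im,(.564,-.386),.015,.091); meas(im,(.564,-.386),.03,.057,.004); meas(im,(.564,-.386),.032,.048,.0025);held(im,.057,(.564,-.386),.009,.022)
E
```

```text
clock: 18.5
ee_pos: [0.5635, -0.3864, 0.0636]
ee_rot: [0.989, 0.148, -0.0, -0.0]
force: [-0.4, 0.3, 0.8]
grip_width: 0.0502
finger_force: 0.0
clock: 19.0
ee_pos: [0.5636, -0.3865, 0.2015]
ee_rot: [0.989, 0.148, 0.0, 0.0]
force: [0.6, 0.0, -0.5]
grip_width: 0.0849
finger_force: 0.0
clock: 19.5
ee_pos: [0.5628, -0.3859, 0.1982]
ee_rot: [0.989, 0.148, -0.001, -0.001]
force: [0.3, 0.8, 1.2]
grip_width: 0.0852
finger_force: 0.0
[ 0.56301439 -0.38600113  0.1984987 ]
table 0.0017 h 0.0901 n 428 circ [ 0.5636 -0.3875] d0.0167 rect [ 0.5635 -0.3875] [0.0165 0.0151] 17 ell [ 0.5636 -0.3875] [0.0157 0.0166]
table 0.0011 h 0.0568 n 2056 circ [ 0.5632 -0.3877] d0.0462 rect [ 0.5629 -0.3877] [0.0446 0.0449] 17 ell [ 0.563  -0.3878] [0.0456 0.0458]
table 0.0011 h 0.0478 n 970 circ [ 0.5634 -0.387 ] d0.0556 rect [ 0.5644 -0.3864] [0.0527 0.0552] 31 ell [ 0.5634 -0.387 ] [0.0551 0.0554]
held rim c [ 0.5638 -0.3867] axes [0.0455 0.0456] z 0.0579 slope 0.008 0.003 n 1512
```

The large set is nested (collar 57 mm, top 91 mm, upright). Next is the small die.

```bash
python3 -m creep '[[8.5,-2,3,0,0],[8.5,-2,3,0,0],[8.5,-2,3,0,0],[8.5,-2,3,0,0],[8.5,-2,3,0,0]]'
python3 -m creep '[[8.5,-2,3,0,0],[8.5,-1.7,2.3,0,0],[8.5,0,0,0,0],[8.5,0,0,0,0],[8.5,0,0,0,0]]'
python3 - <<'E'
from h import *
im=snap('wrist','w_dS'); print(sensors.sense()['ee_pos'])
meas(im,(.4262,-.183),.03,.032); meas(im,(.4315,-.08),.014,.052)
E
```

```text
clock: 20.05
ee_pos: [0.4624, -0.2351, 0.1994]
ee_rot: [0.989, 0.148, -0.0, -0.0]
force: [-0.3, -0.5, -0.4]
grip_width: 0.0849
finger_force: 0.0
clock: 20.55
ee_pos: [0.4275, -0.1842, 0.2]
ee_rot: [0.989, 0.148, 0.001, 0.001]
force: [-0.6, -0.1, 0.1]
grip_width: 0.0853
finger_force: 0.0
[ 0.42754553 -0.18434458  0.19992698]
table 0.0010 h 0.0312 n 842 circ [ 0.426  -0.1833] d0.0380 rect [ 0.4258 -0.1836] [0.0371 0.037 ] 17 ell [ 0.4259 -0.1834] [0.0375 0.0378]
table 0.0012 h 0.0518 n 375 circ [ 0.4321 -0.0809] d0.0171 rect [ 0.432  -0.0809] [0.0163 0.0161] 12 ell [ 0.432  -0.0809] [0.016  0.0169]
```

```bash
python3 -m creep '[[8.5,-0.15,0.1,-4,0],[8.5,0,0,-4,0],[8.5,0,0,-4,0],[8.5,0,0,-3,0],[8,0,0,-2,0]]'
python3 -m creep '[[7,0,0,-1,0],[6.5,0,0,-0.8,0],[6,0,0,-0.4,0],[5.5,0,0,0,0],[5,0,0,0,0]]'
python3 -m creep '[[3.4,0,0,0,0],[3.4,0,0,0,0],[3.4,0,0,0,0],[3.4,0,0,0,0],[3.4,0,0,0,0]]'
python3 -m creep '[[3.4,0,0,0,0],[3.4,0,0,0,0],[3.4,0,0,0,0],[3.4,0,0,0,0],[3.4,0,0,0,0]]'
```

```text
clock: 21.1
ee_pos: [0.4247, -0.1828, 0.0273]
ee_rot: [0.989, 0.148, -0.001, -0.001]
force: [0.6, 1.1, 0.5]
grip_width: 0.0802
finger_force: 0.0
clock: 21.6
ee_pos: [0.4256, -0.1827, 0.0085]
ee_rot: [0.989, 0.148, 0.001, 0.0]
force: [0.4, -0.4, 0.3]
grip_width: 0.05
finger_force: 0.0
clock: 22.1
ee_pos: [0.4256, -0.1826, 0.0089]
ee_rot: [0.989, 0.148, 0.001, 0.001]
force: [-1.1, 0.0, 5.2]
grip_width: 0.036
finger_force: 60.0
clock: 22.6
ee_pos: [0.4256, -0.1826, 0.0089]
ee_rot: [0.989, 0.148, 0.001, 0.001]
force: [-0.2, 0.0, 5.4]
grip_width: 0.036
finger_force: 60.0
```

```bash
python3 -m creep '[[3.4,0,0,1,0],[3.4,0,0,3,0],[3.4,0,0,4,0],[3.4,0.5,0,3,0],[3.4,3,0.1,0,0]]'
python3 -m creep '[[3.4,4,0.2,0,0],[3.4,4,0.2,0,0],[3.4,4,0.2,0,0],[3.4,4,0.1,0,0],[3.4,3.5,0,0,0]]'
python3 -m creep '[[3.4,1.8,0,0,0],[3.4,0,0,0,0],[3.4,0,0,0,0],[3.4,0,0,0,0],[3.4,0,0,0,0]]'
python3 - <<'E'
from h import *
im=snap('wrist','p_dS'); p=sensors.sense()['ee_pos'];print(p)
held(im,p[2]-.0089+.032,p[:2],.0145,.019); meas(im,(.6743,-.175),.065,.02)
E
```

```text
clock: 23.1
ee_pos: [0.4592, -0.1817, 0.1224]
ee_rot: [0.989, 0.148, 0.002, 0.002]
force: [0.7, -0.5, -1.9]
grip_width: 0.036
finger_force: 60.7
clock: 23.6
ee_pos: [0.6566, -0.1738, 0.1184]
ee_rot: [0.989, 0.149, 0.0, 0.0]
force: [0.2, 0.2, -1.8]
grip_width: 0.0361
finger_force: 60.7
clock: 24.1
ee_pos: [0.6715, -0.1743, 0.118]
ee_rot: [0.989, 0.148, -0.001, -0.0]
force: [-0.2, -0.2, -1.2]
grip_width: 0.036
finger_force: 60.7
[ 0.67171251 -0.17436245  0.1180456 ]
held rim c [ 0.6738 -0.1747] axes [0.0387 0.0516] z 0.1415 slope -0.007 -0.002 n 1793
table 0.0011 h 0.0198 n 10003 circ [ 0.675  -0.1745] d0.1128 rect [ 0.6748 -0.175 ] [0.0836 0.0839] 71 ell [ 0.6815 -0.1707] [0.0913 0.1149]
```

View pics/p_dS.png

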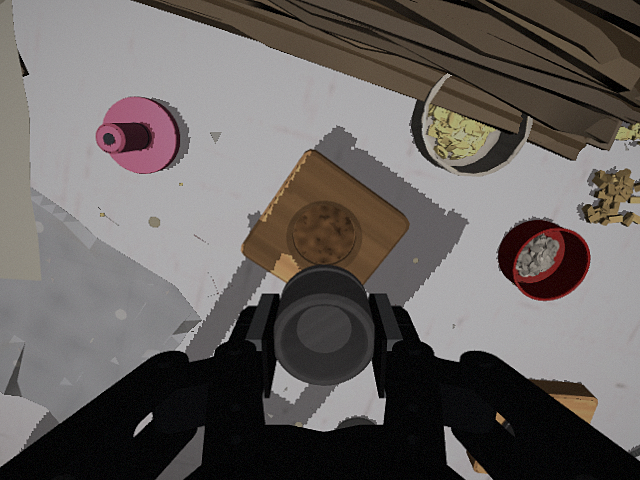

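The small die is held level with its cup at (325,328). The small recess is at (325,232), directly beyond it.

```bash
python3 -m creep '[[3.4,0.2,0,-1,0],[3.4,0,0,-2,0],[3.4,0,0,-2,0],[3.4,0,0,-1.5,0],[3.4,0,0,-1,0]]'
python3 -m creep '[[3.4,0,0,-0.8,0],[3.4,0,0,-0.5,0],[3.4,0,0,-0.3,0],[3.4,0,0,0,0],[3.4,0,0,0,0]]'
python3 -m creep '[[3.4,0,0,-0.2,0],[3.4,0,0,-0.2,0],[3.4,0,0,0,0],[3.4,0,0,0,0],[3.4,0,0,0,0]]'
```

```text
clock: 24.65
ee_pos: [0.6739, -0.1741, 0.0408]
ee_rot: [0.989, 0.148, -0.001, -0.001]
force: [0.1, 1.0, -1.4]
grip_width: 0.0362
finger_force: 60.6
clock: 25.15
ee_pos: [0.6755, -0.1745, 0.0274]
ee_rot: [0.989, 0.148, 0.001, 0.0]
force: [0.2, 0.2, -1.7]
grip_width: 0.0361
finger_force: 60.6
clock: 25.65
ee_pos: [0.675, -0.1743, 0.0229]
ee_rot: [0.989, 0.148, 0.0, 0.0]
force: [-0.1, -0.1, -2.0]
grip_width: 0.0357
finger_force: 60.6
```

```bash
python3 -m creep '[[3.4,-0.1,0,-0.1,0],[3.4,0,0,-0.1,0],[3.4,0,0,-0.1,0],[3.4,0,0,0,0],[3.4,0,0,0,0]]'
```

```text
clock: 26.15
ee_pos: [0.6738, -0.1743, 0.021]
ee_rot: [0.989, 0.148, 0.0, 0.0]
force: [-2.8, 0.5, 5.5]
grip_width: 0.0362
finger_force: 61.4
```

Seated at z=0.0210 (0.0209 expected). I'll release it and check.

```bash
python3 -m creep '[[8.5,0,0,0,0],[8.5,0,0,0,0],[8.5,0,0,0,0],[8.5,0,0,0,0],[8.5,0,0,0,0]]'
python3 -m creep '[[8.5,0,0,2,0],[8.5,0,0,4,0],[8.5,0,0,4,0],[8.5,0,0,4,0],[8.5,0,0,4,0]]'
python3 -m creep '[[8.5,0,0,0,0],[8.5,0,0,0,0],[8.5,0,0,0,0],[8.5,0,0,0,0],[8.5,0,0,0,0]]'
python3 - <<'E'
from h import *
im=snap('wrist','a_dS'); print(sensors.sense()['ee_pos'])
meas(im,(.674,-.175),.03,.044); meas(im,(.674,-.175),.065,.020); held(im,.045,(.674,-.175),.0145,.019)
E
python3 -m creep '[[8.5,-4,1.2,0,0],[8.5,-4.5,1.5,0,0],[8.5,-4.5,1.8,0,0],[8.5,-4.5,2,0,0],[8.5,-4.5,2,0,0]]'
python3 -m creep '[[8.5,-2.1,0.8,0,0],[8.5,0,0,0,0],[8.5,0,0,0,0],[8.5,0,0,0,0],[8.5,0,0,0,0]]'
python3 - <<'E'
from h import *
im=snap('wrist','w_pS'); print(sensors.sense()['ee_pos'])
meas(im,(.432,-.081),.014,.052); meas(im,(.432,-.081),.025,.018,.004)
E
```

```text
clock: 26.65
ee_pos: [0.674, -0.1743, 0.0196]
ee_rot: [0.989, 0.148, -0.0, -0.0]
force: [-0.4, 0.4, 0.6]
grip_width: 0.085
finger_force: 0.0
clock: 27.15
ee_pos: [0.6738, -0.1743, 0.2013]
ee_rot: [0.989, 0.148, -0.0, -0.0]
force: [-0.1, 0.2, 0.1]
grip_width: 0.0847
finger_force: 0.0
clock: 27.65
ee_pos: [0.6731, -0.1741, 0.1978]
ee_rot: [0.989, 0.148, -0.002, -0.001]
force: [-0.5, -0.6, 0.3]
grip_width: 0.0847
finger_force: 0.0
[ 0.67330039 -0.17414254  0.19814689]
table 0.0011 h 0.0431 n 940 circ [ 0.6748 -0.1758] d0.0383 rect [ 0.6743 -0.176 ] [0.0371 0.0377] 17 ell [ 0.6746 -0.1759] [0.0376 0.0379]
table 0.0011 h 0.0199 n 7051 circ [ 0.6742 -0.1755] d0.1130 rect [ 0.6746 -0.1754] [0.084  0.0836] 72 ell [ 0.6729 -0.1758] [0.1035 0.112 ]
held rim c [ 0.6752 -0.1749] axes [0.0376 0.0378] z 0.0448 slope -0.005 -0.004 n 392
clock: 28.2
ee_pos: [0.4519, -0.0886, 0.1992]
ee_rot: [0.989, 0.148, -0.0, -0.0]
force: [-0.5, 0.1, -0.5]
grip_width: 0.0851
finger_force: 0.0
clock: 28.7
ee_pos: [0.4347, -0.082, 0.1998]
ee_rot: [0.989, 0.148, 0.0, 0.0]
force: [0.2, -0.8, -0.1]
grip_width: 0.0851
finger_force: 0.0
[ 0.43434181 -0.08188492  0.19966136]
table 0.0011 h 0.0516 n 331 circ [ 0.4322 -0.0797] d0.0169 rect [ 0.4325 -0.08  ] [0.0159 0.016 ] 63 ell [ 0.4324 -0.0799] [0.0158 0.0165]
table 0.0010 h 0.0180 n 469 circ [ 0.432  -0.0802] d0.0303 rect [ 0.4337 -0.0796] [0.0241 0.0289] 17 ell [ 0.432  -0.0803] [0.029 0.03 ]
```

The small die is seated (rim at 44 mm, level). Next I grasp the small punch at (0.432, -0.080).

```bash
python3 -m creep '[[8.5,-0.2,0.2,-4,0],[8.5,0,0,-4,0],[8.5,0,0,-4,0],[6,0,0,-3,0],[5,0,0,-1.2,0]]'
python3 -m creep '[[5,0,0,-1,0],[5,0,0,-0.4,0],[4,0,0,0,0],[3,0,0,0,0],[2.5,0,0,0,0]]'
python3 -m creep '[[1.2,0,0,0,0],[1.2,0,0,0,0],[1.2,0,0,0,0],[1.2,0,0,0,0],[1.2,0,0,0,0]]'
python3 -m creep '[[1.2,0,0,0,0],[1.2,0,0,0,0],[1.2,0,0,0,0],[1.2,0,0,0,0],[1.2,0,0,0,0]]'
```

```text
clock: 29.25
ee_pos: [0.4298, -0.0792, 0.0348]
ee_rot: [0.989, 0.148, -0.002, -0.001]
force: [-0.4, 0.2, 0.3]
grip_width: 0.0586
finger_force: 0.0
clock: 29.75
ee_pos: [0.4317, -0.0796, 0.0246]
ee_rot: [0.989, 0.148, 0.001, 0.0]
force: [-0.6, -0.8, 0.1]
grip_width: 0.0251
finger_force: 0.0
clock: 30.25
ee_pos: [0.4316, -0.0795, 0.0247]
ee_rot: [0.989, 0.148, 0.001, 0.0]
force: [-0.3, 0.8, 6.4]
grip_width: 0.014
finger_force: 58.4
clock: 30.75
ee_pos: [0.4316, -0.0795, 0.0247]
ee_rot: [0.989, 0.148, 0.001, 0.0]
force: [-1.4, 0.2, 6.6]
grip_width: 0.014
finger_force: 58.4
```

```bash
python3 -m creep '[[1.2,0,0,1,0],[1.2,0,0,3,0],[1.2,0,0,3,0],[1.2,1,-0.3,2,0],[1.2,3,-1.2,0,0]]'
python3 -m creep '[[1.2,4,-1.6,0,0],[1.2,4,-1.6,0,0],[1.2,4,-1.6,0,0],[1.2,4,-1.6,0,0],[1.2,3,-1.2,0,0]]'
python3 -m creep '[[1.2,1.2,-0.4,0,0],[1.2,0,0,0,0],[1.2,0,0,0,0],[1.2,0,0,0,0],[1.2,0,0,0,0]]'
python3 - <<'E'
from h import *
im=snap('wrist','p_pS'); p=sensors.sense()['ee_pos'];print(p)
held(im,p[2]-.0247+.018,p[:2],.009,.015)
E
```

```text
clock: 31.25
ee_pos: [0.4695, -0.0935, 0.117]
ee_rot: [0.989, 0.149, 0.001, 0.0]
force: [0.3, -1.1, -1.4]
grip_width: 0.0141
finger_force: 58.5
clock: 31.75
ee_pos: [0.6633, -0.1714, 0.1143]
ee_rot: [0.989, 0.148, 0.001, 0.0]
force: [0.8, -0.7, -1.2]
grip_width: 0.0142
finger_force: 58.5
clock: 32.25
ee_pos: [0.6717, -0.1738, 0.114]
ee_rot: [0.989, 0.148, -0.0, -0.0]
force: [0.9, 0.2, -1.3]
grip_width: 0.0142
finger_force: 58.6
[ 0.67192401 -0.17386919  0.11412518]
held rim c [ 0.6811 -0.1718] axes [0.0144 0.0256] z 0.1071 slope -0.257 -0.087 n 163
```

View pics/p_pS.png

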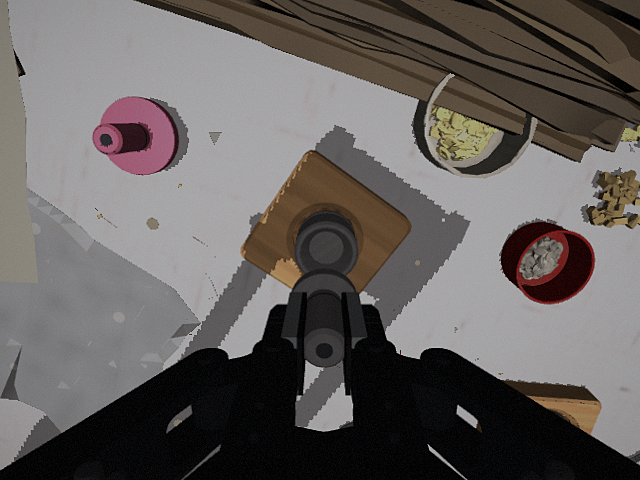

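The small punch is upright in the fingers (shank end at (325,350)), with the die cup at (325,247). I'll lower it.

```bash
python3 -m creep '[[1.2,0.1,-0.05,-1,0],[1.2,0,0,-1.5,0],[1.2,0,0,-1,0],[1.2,0,0,-0.7,0],[1.2,0,0,-0.4,0]]'
python3 -m creep '[[1.2,0,0,-0.4,0],[1.2,0,0,-0.1,0],[1.2,0,0,0,0],[1.2,0,0,0,0],[1.2,0,0,0,0]]'
```

```text
clock: 32.8
ee_pos: [0.6731, -0.1746, 0.066]
ee_rot: [0.989, 0.148, -0.001, -0.001]
force: [-0.9, 0.3, -1.3]
grip_width: 0.014
finger_force: 58.6
clock: 33.3
ee_pos: [0.6743, -0.175, 0.0633]
ee_rot: [0.989, 0.148, 0.0, 0.0]
force: [0.5, 0.3, -1.6]
grip_width: 0.014
finger_force: 58.6
```

```bash
python3 -m creep '[[1.2,-0.05,0.05,-0.2,0],[1.2,0,0,-0.15,0],[1.2,0,0,-0.1,0],[1.2,0,0,0,0],[1.2,0,0,0,0]]'; python3 -m creep '[[1.2,0,0,-0.05,0],[1.2,0,0,0,0],[1.2,0,0,0,0],[1.2,0,0,0,0],[1.2,0,0,0,0]]'
```

```text
clock: 33.8
ee_pos: [0.6734, -0.1743, 0.0588]
ee_rot: [0.989, 0.148, 0.0, -0.0]
force: [-1.2, 0.4, 3.7]
grip_width: 0.0141
finger_force: 58.9
clock: 34.3
ee_pos: [0.6735, -0.1743, 0.0587]
ee_rot: [0.989, 0.148, 0.0, 0.0]
force: [-1.1, 0.3, 6.4]
grip_width: 0.0141
finger_force: 59.2
```

Home at z=0.0587, as expected. I'll release it, back off and check both sets and the anvil.

```bash
python3 -m creep '[[2.5,0,0,0,0],[3.5,0,0,0,0],[4.5,0,0,0,0],[5,0,0,0,0],[5,0,0,0,0]]'
python3 -m creep '[[6,0,0,2,0],[8.5,0,0,3,0],[8.5,0,0,3,0],[8.5,0,0,3,0],[8.5,0,0,2.6,0]]'
python3 -m creep '[[8.5,0,0,0,0],[8.5,0,0,0,0],[8.5,0,0,0,0],[8.5,0,0,0,0],[8.5,0,0,0,0]]'
python3 - <<'E'
from h import *
im=snap('wrist','a_pS'); print(sensors.sense()['ee_pos'])
meas(im,(.6743,-.1755),.015,.086); meas(im,(.6743,-.1755),.022,.052,.004); meas(im,(.6743,-.1755),.025,.044,.0025);held(im,.053,(.6743,-.1755),.009,.015)
meas(im,(.5637,-.387),.015,.091)
E
python3 -m creep '[[8.5,-4,3,0,0],[8.5,-4,3,0,0],[8.5,-4,3,0,0],[8.5,-3,3,0,0],[8.5,0,3,0,0]]'
python3 - <<'E'
from h import *
t=snap('top','end'); meas(t,(.456,-.3243),.036,.034); meas(load('top0'),(.456,-.3243),.036,.034)
cv2.imwrite('pics/crop2.png',cv2.resize(t['color'][120:350,220:500],None,fx=2.6,fy=2.6,interpolation=cv2.INTER_CUBIC)[:,:,::-1])
E
```

```text
clock: 34.8
ee_pos: [0.6734, -0.1744, 0.0575]
ee_rot: [0.989, 0.148, -0.0, -0.0]
force: [-0.2, 1.0, -0.5]
grip_width: 0.0499
finger_force: 0.0
clock: 35.3
ee_pos: [0.6737, -0.1745, 0.1955]
ee_rot: [0.989, 0.148, 0.001, 0.0]
force: [0.7, 0.3, 0.1]
grip_width: 0.0851
finger_force: 0.0
clock: 35.8
ee_pos: [0.6727, -0.1741, 0.1922]
ee_rot: [0.989, 0.148, -0.001, -0.001]
force: [-0.8, 0.1, -0.1]
grip_width: 0.0849
finger_force: 0.0
[ 0.67291511 -0.17418516  0.19247779]
table 0.0013 h 0.0854 n 433 circ [ 0.6746 -0.1753] d0.0167 rect [ 0.6747 -0.1754] [0.0156 0.015 ] 17 ell [ 0.6746 -0.1754] [0.0161 0.0162]
table 0.0011 h 0.0518 n 650 circ [ 0.6744 -0.1755] d0.0305 rect [ 0.6759 -0.175 ] [0.0261 0.0292] 17 ell [ 0.6742 -0.1755] [0.0298 0.0303]
table 0.0011 h 0.0436 n 478 circ [ 0.6747 -0.1758] d0.0382 rect [ 0.6767 -0.1756] [0.0326 0.0376] 9 ell [ 0.6746 -0.1758] [0.0366 0.0379]
held rim c [ 0.6753 -0.1744] axes [0.0297 0.03  ] z 0.0529 slope 0.005 0.006 n 375
clock: 36.35
ee_pos: [0.5176, -0.0232, 0.1931]
ee_rot: [0.989, 0.148, -0.003, -0.001]
force: [0.6, 0.5, 0.5]
grip_width: 0.085
finger_force: 0.0
table 0.0014 h 0.0337 n 472 circ [ 0.454  -0.3266] d0.0480 rect [ 0.4537 -0.3263] [0.0467 0.0442] 89 ell [ 0.4537 -0.3268] [0.0454 0.0481]
table 0.0015 h 0.0338 n 470 circ [ 0.454  -0.3266] d0.0480 rect [ 0.4537 -0.3263] [0.0466 0.0442] 89 ell [ 0.4536 -0.3267] [0.0458 0.0481]Traceback (most recent call last):
  File "<stdin>", line 4, in <module>
  File "h.py", line 27, in meas
    cc,r=cv2.minEnclosingCircle(p); b=cv2.minAreaRect(p); el=cv2.fitEllipse(h) if len(h)>5 else None
                                                                                  ~~~^^^
TypeError: object of type 'NoneType' has no len()
```

View pics/crop2.png

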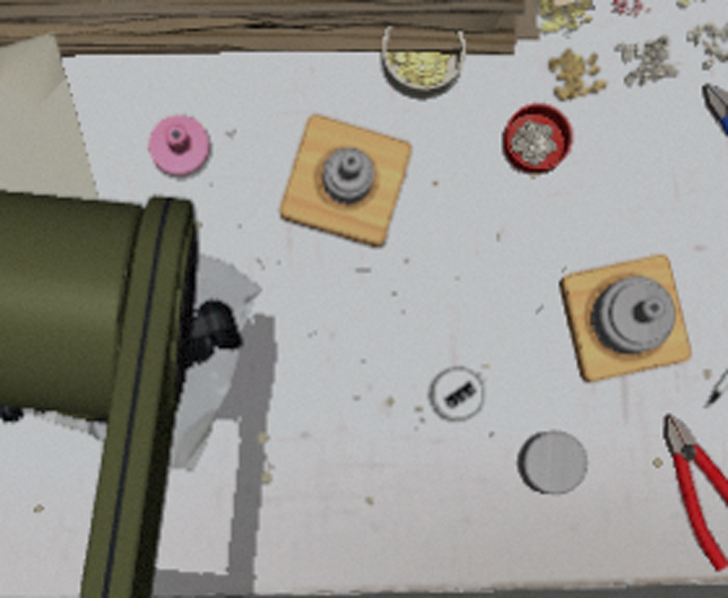

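The crop shows both sets nested, small at (347,175) and large at (635,315). The anvil at (553,462) hasn't moved, and the arm is clear.

```bash
python3 -m creep '[[8.5,0,0,0,0],[8.5,0,0,0,0],[8.5,0,0,0,0],[8.5,0,0,0,0],[8.5,0,0,0,0]]' | head -2; python3 -c "
from bench import arm
print(arm.job_done())"
```

```text
clock: 36.9
ee_pos: [0.5238, -0.0251, 0.1936]
the job is handed in; nothing more can be done
None
```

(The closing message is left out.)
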